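# Sweep the touch bar of the test board

## Robot

A 6-joint arm with a two-finger parallel gripper is mounted at the origin on the work surface. World frame = base frame: x ahead of the robot, y to its left, z up, the work surface at z = 0. Lengths are in m, angles in degrees, forces in N, time in s.
With the tool pointing down it reaches from about 0.375 to 0.9 m from the base axis. Payload 3.1 kg.
Tool frame: the origin (TCP) lies midway between the tips of the shut fingers; the grasp point (between the pads) lies 19 mm behind it; z points along the fingers, y is the direction in which the jaws open and shut (so a half turn about z gives the same grasp; the last joint's range is limited). The gripper opens to 87 mm and grips with 3 to 60 N. Pads are 19 mm wide; open, the fingers measure 117 mm over their backs; the gripper's body (75 mm by 190 mm) begins 51 mm behind the grasp point.
Start: joints at [65.231, 30.224, 82.088, -0, 67.689, -10.227], TCP at [0.157, 0.605, 0.223] pointing down, gripper open.
Joint ranges: [-176.69, 176.69], [-43.24, 126.21], [12.49, 139.97], [-82, 262], [0, 151.66], [-163.58, 163.58]. Speed limits (degrees/s): [159.86, 159.86, 180, 180, 180, 180].

## Interface

Orientations are given as [roll, pitch, yaw] about the fixed x, y, z axes, in that order (R = Rz(yaw) Ry(pitch) Rx(roll)).
In Python, from cell import readout, viewer, workorder gives the robot as it stands.
- The arm moves only by the tool play_rows, never from a script. Its argument "deltas" is a list of rows, each an object of numbers: "tx", "ty", "tz": the shift along the world's x, y, z in cm; "turn": the turn about the world's z in degrees; "jaw": the closure, from 0 (fully open) to 1 (shut). A call has 1 to 12 rows; each row is the pose to reach, as a shift and turn from the pose measured when the call began; what a row does not reach only later rows make up. A row lasts 1/10 s, in which the tool goes at most 50 mm and 8.59 degrees, less where a joint would pass 70% of its speed; a pose out of reach is approached as far as the arm can. A call with a gripper value outside its range is refused whole. The fingers move at their own pace and stop on an object; "squeeze" is the grip in N (left out, the last holds). Time passes only in rows, so rows that repeat a pose let the fingers close. It gives the time, the measured TCP pose, the force and the opening at its end, in the units of the state.
- readout.observe(): the state, without advancing time (a new reading comes with each control period).
- viewer.snapshot(name): name is "side" or "top"; returns (picture, depth): 420x560x3 uint8, blue, green, red; 420x560 float32, m along the optical axis (not along the pixel's ray), 0 where there is no reading.
- viewer.camera_params(name): a dict with "intrinsics" (3x3 intrinsics, pixels), "dist_coeffs" ([k1, k2, p1, p2, k3] as OpenCV has them; the pictures are not rectified), "cam_to_world" (4x4, takes a point from camera to world coordinates). Camera axes: x right, y up, looking along -z (the intrinsics and any distortion apply to the point x, -y, -z); pixel columns grow to the right and rows downward; lengths in m; the calibration is good to about 2 mm. A picture is of the moment at which its call begins. camera_params takes no time and is no camera call.
- workorder.close_job(): hands the job in, once; it reports no verdict.
The state is a dict: "time_s": time; "qpos": joint angles; "joint_velocities": joint speeds; "joint_efforts": joint torques, N m; "tool_pos": TCP position; "tcp_rot": TCP orientation; "force": force on the tool from outside, world axes, zero at the start; "ft_torque": the same for the moment, N m; "width": finger opening in m.
Only numpy, scipy, OpenCV 4.12 (cv2) and the standard library are available. Lean on these libraries where they do the work, as an engineer would, in place of code of your own. Each camera call takes 0.05 s, during which the arm holds its last target. There are 200 camera calls.

## Task

Press the red push button to start the test, then put the fingertips lightly on the end mark of the curved metal touch bar that is nearer to the button and stroke along the bar in one unbroken sweep, keeping it slightly pressed down and following its curve over every black mark to the last mark at the other end. Finish while still holding the bar lightly pressed down at that last mark. Never press hard, and leave the jar, stylus, spring barrel and console lid where they are.

Things in the scene. Friction and masses are not known exactly. Their poses are not given: they have to be found in the camera images.
- board: Green test board, fixed, 150 (x) by 190 (y) mm, top 20 mm above the bench; origin: centre of its underside; x away from the robot (when unturned), y left along its long side. Carries the touch bar, an aluminium arc 18 mm wide, top 34 mm above the bench; centre line: radius 100 mm about the board's point x -85, y 0 mm, from -47 to +47 degrees about +x, so it bulges to +x.
- touch_bar (a joint): How far the whole touch bar is pressed down, m: 0 at rest (top 34 mm above the bench), at most 0.008. A light spring carries it evenly wherever it is pressed: about 1 N starts it, 6 N takes it fully down. About 4 mm down is a good light press; keep it more than 1 mm down all through the sweep. It springs back when let go.
- mark_1 (a point): Mark 1 of 5: a black line 3 mm wide across the touch bar. This point is the middle of the line on the bar's top face at rest (it does not sink with the bar), 34 mm above the bench. Marks 1 to 5 follow one another at 35 mm along the curve, from the board's -y end (1) to its +y end (5).
- mark_2 (a point): Mark 2 of 5: a black line 3 mm wide across the touch bar. This point is the middle of the line on the bar's top face at rest (it does not sink with the bar), 34 mm above the bench. Marks 1 to 5 follow one another at 35 mm along the curve, from the board's -y end (1) to its +y end (5).
- mark_3 (a point): Mark 3 of 5: a black line 3 mm wide across the touch bar. This point is the middle of the line on the bar's top face at rest (it does not sink with the bar), 34 mm above the bench. Marks 1 to 5 follow one another at 35 mm along the curve, from the board's -y end (1) to its +y end (5).
- mark_4 (a point): Mark 4 of 5: a black line 3 mm wide across the touch bar. This point is the middle of the line on the bar's top face at rest (it does not sink with the bar), 34 mm above the bench. Marks 1 to 5 follow one another at 35 mm along the curve, from the board's -y end (1) to its +y end (5).
- mark_5 (a point): Mark 5 of 5: a black line 3 mm wide across the touch bar. This point is the middle of the line on the bar's top face at rest (it does not sink with the bar), 34 mm above the bench. Marks 1 to 5 follow one another at 35 mm along the curve, from the board's -y end (1) to its +y end (5).
- button_top (a point): Centre of the top of the round red push button (28 mm across), which stands in a steel housing fixed to the bench about 155 mm from the board's centre, beyond either the mark 1 end or the mark 5 end of the bar. It is pressed straight down.
- button (a joint): How far the button is pressed, in m: 0 at rest, 0.006 fully down, which takes about 5 N; it counts as pressed beyond 0.004. It springs back.
- jar: Glass screw jar with brass lid, 48 mm across, 52 mm high, loose, standing at the end of the bar away from the button. Origin: centre of its underside. Leave alone.
- stylus: Black plastic stylus, 103 mm long, 8 mm thick, lying loose on the bench on the board's robot side. Origin: underside, near its middle; x along its length. Leave alone.
- barrel: Chrome trigger spring barrel, 22 mm across, 40 mm high, standing loose beyond the board's far side. Origin: centre of its underside. Leave alone.
- lid: Translucent blue console lid, 100 by 130 mm, 22 mm high, lying loose beyond the board. Origin: centre of its underside. Leave alone.
There are look-alikes about, which are no part of the job. There is more than one size of the board; the job needs the larger.

How it is judged (in metres and radians):
On the way, in this order (a step that is already met when the one before it is completed fails the run):
1. the red button is pressed down (value of joint button above 0.004 m), for 0.04 s.
2. the fingertips are over the first mark (counted from the button) with the bar pressed down more than 1 mm (value of joint touch_bar above 0.001 m and ((y of button_top in the frame of board below 0 m and horizontal distance between the grasp point and mark_1 below 0.013 m) or (y of button_top in the frame of board above 0 m and horizontal distance between the grasp point and mark_5 below 0.013 m))), for 0.02 s.
3. the fingertips are over the second mark (counted from the button) with the bar pressed down more than 1 mm (value of joint touch_bar above 0.001 m and ((y of button_top in the frame of board below 0 m and horizontal distance between the grasp point and mark_2 below 0.013 m) or (y of button_top in the frame of board above 0 m and horizontal distance between the grasp point and mark_4 below 0.013 m))), for 0.02 s.
4. the fingertips are over the third mark (counted from the button) with the bar pressed down more than 1 mm (value of joint touch_bar above 0.001 m and ((y of button_top in the frame of board below 0 m and horizontal distance between the grasp point and mark_3 below 0.013 m) or (y of button_top in the frame of board above 0 m and horizontal distance between the grasp point and mark_3 below 0.013 m))), for 0.02 s.
5. the fingertips are over the fourth mark (counted from the button) with the bar pressed down more than 1 mm (value of joint touch_bar above 0.001 m and ((y of button_top in the frame of board below 0 m and horizontal distance between the grasp point and mark_4 below 0.013 m) or (y of button_top in the frame of board above 0 m and horizontal distance between the grasp point and mark_2 below 0.013 m))), for 0.02 s.
6. the fingertips are over the last mark (counted from the button) with the bar pressed down more than 1 mm (value of joint touch_bar above 0.001 m and ((y of button_top in the frame of board below 0 m and horizontal distance between the grasp point and mark_5 below 0.013 m) or (y of button_top in the frame of board above 0 m and horizontal distance between the grasp point and mark_1 below 0.013 m))), for 0.02 s.
At the end, for the whole second after the job is handed in: The fingertips (grasp point within 13 mm, seen from above) rest on the mark farthest from the button, holding the bar more than 1 mm down with 0.5 to 20 N; the button is released; jar, stylus, barrel and lid are within 15 mm of where they were and not tipped (all of step 6 and contact force between the fingers and board between 0.5 and 20 N and value of joint button below 0.002 m and distance of each of jar, stylus, barrel, lid from where it was at the start of the episode below 0.015 m and angle between each of jar, stylus, barrel, lid's own z axis and vertical below 0.2 rad); the arm keeps its last pose, push and grip.
It fails at once if the touch bar or board is pressed hard (over 20 N) (contact force between any of the arm, the fingers and board above 20 N).
It fails at once if the fingers are lifted off in mid-sweep: just above one of the three middle marks (fingertips less than about 20 mm over the bar) with the bar not pressed ((horizontal distance between the grasp point and mark_2 below 0.013 m or horizontal distance between the grasp point and mark_3 below 0.013 m or horizontal distance between the grasp point and mark_4 below 0.013 m) and z of the grasp point in the frame of board below 0.073 m and value of joint touch_bar below 0.0003 m).
It fails at once if the jar, stylus, barrel or lid is moved more than 15 mm or lifted (distance of any of jar, stylus, barrel, lid from where it was at the start of the episode above 0.015 m).
It also fails if it takes over 40 s, if anything falls off the work surface, if the arm or the gripper's body presses on something with over 40 N, if the wrist force passes 120 N, or if a joint passes its speed limit or range.

## Working session

There is one attempt and no reset: what is moved stays moved. The work goes in short steps, Python scripts to look and compute and a tool call to move; the robot and the scene stay as the last step left them, time stands still between calls to the robot, and variables do not carry over. Pictures are saved under pics/ and viewed, about 8 in all and at most 12, crops included, and the job is handed in when it is done.

Besides the shell and the picture viewer there is one more tool, called after "Request:" by a JSON object that holds its "fn" and its "kwargs", one argument or row to a line. play_rows: Moves the arm, as the interface text tells. Its arguments: {"type":"object","properties":{"deltas":{"type":"array","items":{"type":"object","properties":{"tx":{"type":"number"},"ty":{"type":"number"},"tz":{"type":"number"},"turn":{"type":"number"},"jaw":{"type":"number"}}}},"squeeze":{"type":"number"}},"required":["deltas"]}

```bash
mkdir -p pics; ls
cat > h.py <<'E'
import numpy as np, cv2
from cell import readout, viewer, workorder
def ray(name,uv):
    p=viewer.camera_params(name);K=np.array(p["intrinsics"],float);d=np.array(p["dist_coeffs"],float);T=np.array(p["cam_to_world"])
    n=cv2.undistortPoints(np.array(uv,float).reshape(-1,1,2),K,d).reshape(-1,2)
    c=np.c_[n[:,0],-n[:,1],-np.ones(len(n))]
    return T[:3,3],c@T[:3,:3].T,c,T
def plane(name,uv,z):
    o,r,_,_=ray(name,uv); return o+r*((z-o[2])/r[:,2])[:,None]
def deep(name,uv,depth):
    o,r,_,_=ray(name,uv); uv=np.array(uv,int).reshape(-1,2)
    return o+r*depth[uv[:,1],uv[:,0]][:,None]
E
python3 - <<'E'
from h import *
for n in("side","top"):
    im,d=viewer.snapshot(n); cv2.imwrite(f"pics/{n}0.png",im); np.save(f"{n}0.npy",d)
    print(n,np.round(np.array(viewer.camera_params(n)["cam_to_world"]),3).tolist())
print(readout.observe())
E
```

```text
pics
side [[0.969, 0.18, -0.171, 0.467], [-0.247, 0.737, -0.629, -0.456], [0.013, 0.651, 0.759, 0.637], [0.0, 0.0, 0.0, 1.0]]
top [[0.004, 0.993, -0.118, 0.475], [-0.999, 0.007, 0.033, 0.058], [0.033, 0.118, 0.992, 0.963], [0.0, 0.0, 0.0, 1.0]]
{'time_s': 0.1, 'qpos': array([ 6.52310122e+01,  3.02714366e+01,  8.21495013e+01,  6.85101855e-04,
        6.76888019e+01, -1.02296805e+01]), 'joint_velocities': array([-0.04861316, -0.13600509, -0.27719897, -0.02430458, -0.0163519 ,
        0.02068212]), 'joint_efforts': array([ 1.80481161e-04, -4.40987027e+01, -1.77149963e+01,  6.34567696e-02,
        5.34392288e-02, -3.36682626e-05]), 'tool_pos': array([0.15661599, 0.60437985, 0.22169057]), 'tcp_rot': array([-1.79892117e+02, -2.01124234e-02,  1.65460413e+02]), 'force': array([-0.08529099, -1.17536839, -0.1600969 ]), 'ft_torque': array([ 0.0105204 ,  0.01988228, -0.05164974]), 'width': 0.08680543885114146}
```

View pics/top0.png

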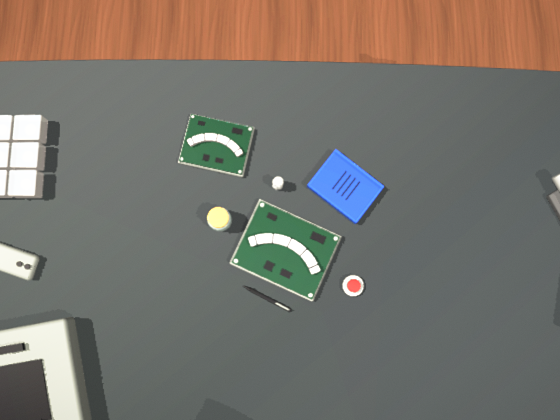

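View pics/side0.png

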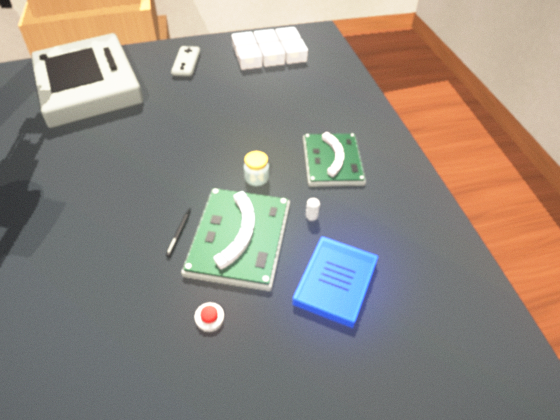

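Two boards: the small one at about (217,145) and the larger at (286,250) in the top view. The larger fits, because it has the jar, stylus and button beside it. The red button is at (353,286), beyond the bar's right end at (318,270). Next I'll measure and confirm this in a crop.

```bash
cat > m.py <<'E'
from h import *
def boards(im,n,z):
    h=cv2.cvtColor(im,cv2.COLOR_BGR2HSV)
    g=cv2.inRange(h,(40,70,20),(90,255,255)); g=cv2.morphologyEx(g,cv2.MORPH_CLOSE,np.ones((15,15)))
    cs=sorted(cv2.findContours(g,0,2)[0],key=cv2.contourArea)[-2:]
    return cs
if __name__=="__main__":
  ims={n:cv2.imread(f"pics/{n}0.png") for n in("top","side")}
  for n,im in ims.items():
    d=np.load(f"{n}0.npy")
    for c in boards(im,n,.02):
        w=plane(n,c.reshape(-1,2),.02)[:,:2].astype(np.float32)
        print(n,"board",[np.round(v,4) for v in cv2.minAreaRect(w)])
    h=cv2.cvtColor(im,cv2.COLOR_BGR2HSV)
    r=cv2.inRange(h,(0,150,120),(6,255,255))|cv2.inRange(h,(174,150,120),(180,255,255))
    roi=np.zeros_like(r); u,v=((353,286) if n=="top" else (209,316)); cv2.circle(roi,(u,v),18,255,-1); r&=roi
    M=cv2.moments(r,True); c=(M['m10']/M['m00'],M['m01']/M['m00'])
    D=deep(n,[c],d); print(n,"button",np.round(c,1),M['m00'],np.round(D,4),"on that z")
    o,rr,_,_=ray(n,[c]); print(o,rr)
    # bar in the big board
    B=boards(im,n,.02)[-1]; roi=np.zeros_like(r); cv2.drawContours(roi,[cv2.convexHull(B)],-1,255,-1); roi=cv2.erode(roi,np.ones((9,9)))
    b=cv2.inRange(h,(0,0,130),(180,70,255))&roi
    k=max(cv2.findContours(cv2.morphologyEx(b,cv2.MORPH_CLOSE,np.ones((7,7))),0,2)[0],key=cv2.contourArea)
    w=plane(n,k.reshape(-1,2),.034); print(n,"bar area px",cv2.contourArea(k),"mean depth z",np.median(deep(n,k.reshape(-1,2),d)[:,2]))
    print(" bar rect",[np.round(v,4) for v in cv2.minAreaRect(w[:,:2].astype(np.float32))])
t=cv2.resize(ims["top"][190:310,220:380],None,fx=5,fy=5,interpolation=2); cv2.imwrite("pics/c1.png",t)
E
python3 m.py
```

```text
top board [array([0.7478, 0.1658]), array([0.1339, 0.1038]), np.float64(77.8266)]
top board [array([0.5252, 0.0166]), array([0.1793, 0.1392]), np.float64(65.5711)]
top button [353.5 285.2] 112.0 [[ 0.4516 -0.123   0.0219]] on that z
[0.47450171 0.05781864 0.96254759] [[-0.02441916 -0.19298312 -1.00412512]]
top bar area px 825.5 mean depth z 0.020457311152853985
 bar rect [array([0.5254, 0.017 ]), array([0.1563, 0.0508]), np.float64(65.6552)]
side board [array([ 0.4495, -0.0292]), array([0.0359, 0.035 ]), np.float64(66.1467)]
side board [array([0.7472, 0.1604]), array([0.1329, 0.1012]), np.float64(77.8105)]
side button [209.1 318.8] 65.0 [[ 0.4509 -0.134   0.02  ]] on that z
[ 0.46698848 -0.45550994  0.63650377] [[-0.02409198  0.48191368 -0.92406038]]
side bar area px 483.5 mean depth z 0.015190429824952889
 bar rect [array([0.7474, 0.1444]), array([0.1062, 0.0533]), np.float64(77.3815)]
```

View pics/c1.png

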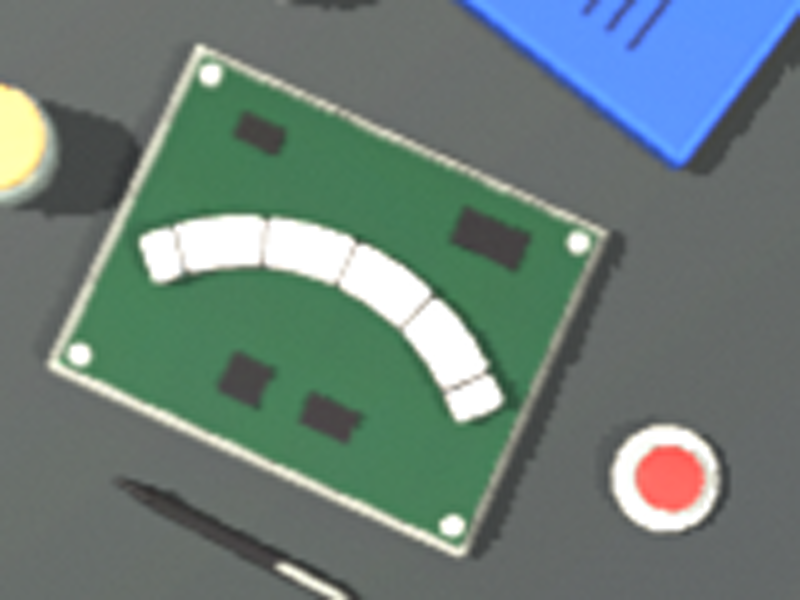

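The crop confirms it: the big board holds the five-mark bar. Mark 1 is the end at crop (468,382), nearest the red button at (670,478), and mark 5 is at (180,255), beside the jar. Now I'll fit the marks and triangulate the button.

```bash
cat > f.py <<'E'
from h import *
px=lambda a:(np.array(a,float)+.5)/5-.5+[220,190]
m=plane("top",px([(468,382),(419,312),(347,264),(266,240),(180,255)]),.034)
c=plane("top",px([(200,47),(608,233),(465,553),(50,365)]),.02)
a=np.radians(np.array([-70,-35,0,35,70])/100*180/np.pi)
L=np.c_[-.085+.1*np.cos(a),.1*np.sin(a)]
C=np.array([(.075,.095),(.075,-.095),(-.075,-.095),(-.075,.095)])
def fit(A,B):
    H=(A-A.mean(0)).T@(B-B.mean(0)); th=np.arctan2(H[0,1]-H[1,0],H[0,0]+H[1,1]); R=np.array([[np.cos(th),-np.sin(th)],[np.sin(th),np.cos(th)]])
    t=B.mean(0)-R@A.mean(0); return th,R,t,np.linalg.norm(A@R.T+t-B,axis=1)
for n,A,B in(("marks",L,m[:,:2]),("corners",C,c[:,:2])):
    th,R,t,e=fit(A,B); print(n,np.degrees(th),t.round(4),"res mm",(e*1e3).round(1)); print((L@R.T+t).round(4).tolist())
o1,r1,_,_=ray("top",[(353.5,285.2)]);o2,r2,_,_=ray("side",[(209.1,316)])
s=np.linalg.lstsq(np.c_[r1[0],-r2[0]],o2-o1,rcond=None)[0];print("button",o1+r1[0]*s[0],o2+r2[0]*s[1])
print("M5 to button",th)
im=cv2.imread("pics/side0.png");cv2.imwrite("pics/c2.png",cv2.resize(im[170:340,160:360],None,fx=4,fy=4,interpolation=2))
K=viewer.camera_params("side")
P=np.array(K["cam_to_world"]);
th,R,t,e=fit(L,m[:,:2]);w=np.c_[L@R.T+t,np.full(5,.034)];q=(w-P[:3,3])@P[:3,:3]
uv=cv2.projectPoints(q*[1,-1,-1],np.zeros(3),np.zeros(3),np.array(K["intrinsics"],float),np.array(K["dist_coeffs"],float))[0].reshape(-1,2);print("in c2:",((uv-[160,170]+.5)*4-.5).round(0).tolist())
E
python3 f.py
```

```text
marks -23.781820295525428 [0.5246 0.0165] res mm [0.5 0.1 0.3 1.4 1.2]
[[0.4908, -0.039], [0.519, -0.0185], [0.5383, 0.0104], [0.5466, 0.0443], [0.5428, 0.0789]]
corners -24.28885045094623 [0.5252 0.0165] res mm [3.1 2.7 3.5 2.4]
[[0.4909, -0.0387], [0.5192, -0.0184], [0.5388, 0.0104], [0.5474, 0.0441], [0.5439, 0.0788]]
button [ 0.45142197 -0.12488438  0.01152411] [ 0.45148854 -0.12488433  0.01152249]
M5 to button -0.4239204118935212
in c2: [[256.0, 350.0], [315.0, 296.0], [347.0, 234.0], [349.0, 171.0], [325.0, 115.0]]
```

View pics/c2.png

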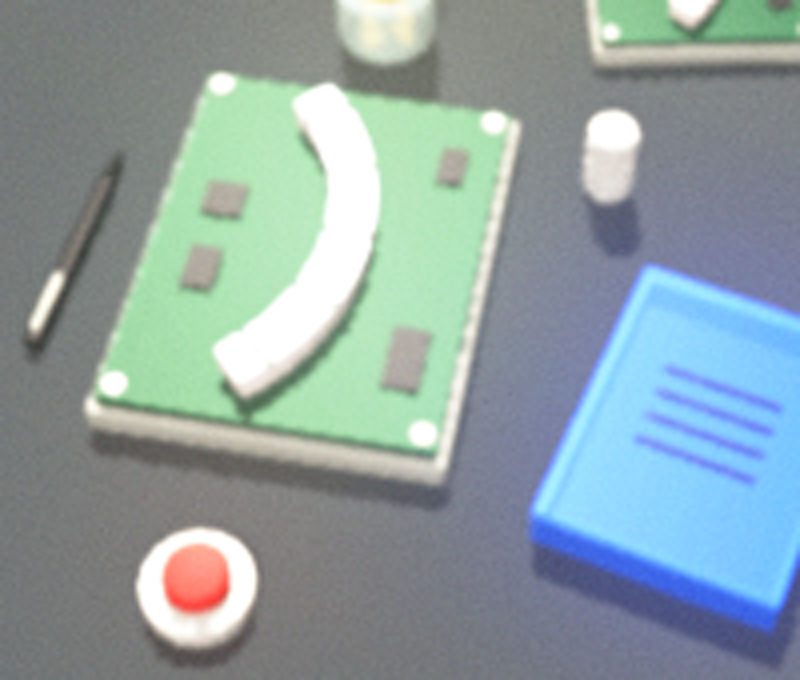

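The projected marks land on the bar in the side view too, so both views agree. I'm moving over the button with the jaws shut.

Request:
{"fn": "play_rows", "kwargs": {
  "deltas": [
    {"tx": 5, "ty": -3, "jaw": 1},
    {"tx": 16, "ty": -16, "jaw": 1},
    {"tx": 32, "ty": -30, "jaw": 1},
    {"tx": 32, "ty": -30, "jaw": 1},
    {"tx": 32, "ty": -30, "jaw": 1},
    {"tx": 32, "ty": -30, "jaw": 1},
    {"tx": 32, "ty": -30, "jaw": 1},
    {"tx": 32, "ty": -30, "jaw": 1},
    {"tx": 32, "ty": -30, "jaw": 1},
    {"tx": 29.5, "ty": -72.9, "tz": -10, "jaw": 1},
    {"tx": 29.5, "ty": -72.9, "tz": -10, "jaw": 1},
    {"tx": 29.5, "ty": -72.9, "tz": -10, "jaw": 1}
  ],
  "squeeze": 10
}}

```text
schema error: expected keys tx, ty, tz, turn, jaw
```

Request:
{"fn": "play_rows", "kwargs": {
  "deltas": [
    {"tx": 16, "ty": -16, "tz": 0, "turn": 0, "jaw": 1},
    {"tx": 16, "ty": -16, "tz": 0, "turn": 0, "jaw": 1},
    {"tx": 32, "ty": -30, "tz": 0, "turn": 0, "jaw": 1},
    {"tx": 32, "ty": -30, "tz": 0, "turn": 0, "jaw": 1},
    {"tx": 32, "ty": -30, "tz": 0, "turn": 0, "jaw": 1},
    {"tx": 32, "ty": -30, "tz": 0, "turn": 0, "jaw": 1},
    {"tx": 32, "ty": -30, "tz": 0, "turn": 0, "jaw": 1},
    {"tx": 32, "ty": -30, "tz": 0, "turn": 0, "jaw": 1},
    {"tx": 32, "ty": -30, "tz": 0, "turn": 0, "jaw": 1},
    {"tx": 29.5, "ty": -72.9, "tz": -10, "turn": 0, "jaw": 1},
    {"tx": 29.5, "ty": -72.9, "tz": -10, "turn": 0, "jaw": 1},
    {"tx": 29.5, "ty": -72.9, "tz": -10, "turn": 0, "jaw": 1}
  ],
  "squeeze": 10
}}

```text
time_s: 1.3
tool_pos: [0.4678, 0.1568, 0.187]
tcp_rot: [-179.9, -0.0, 165.5]
force: [0.9, 0.0, 0.4]
width: 0.0031
```

Request:
{"fn": "play_rows", "kwargs": {
  "deltas": [
    {"tx": -1.7, "ty": -28.1, "tz": -6, "turn": 0, "jaw": 1},
    {"tx": -1.7, "ty": -28.1, "tz": -6, "turn": 0, "jaw": 1},
    {"tx": -1.7, "ty": -28.1, "tz": -6, "turn": 0, "jaw": 1},
    {"tx": -1.7, "ty": -28.1, "tz": -6, "turn": 0, "jaw": 1},
    {"tx": -1.7, "ty": -28.1, "tz": -6, "turn": 0, "jaw": 1},
    {"tx": -1.7, "ty": -28.1, "tz": -6, "turn": 0, "jaw": 1},
    {"tx": -1.7, "ty": -28.1, "tz": -6, "turn": 0, "jaw": 1},
    {"tx": -1.7, "ty": -28.1, "tz": -11, "turn": 0, "jaw": 1},
    {"tx": -1.7, "ty": -28.1, "tz": -12, "turn": 0, "jaw": 1},
    {"tx": -1.7, "ty": -28.1, "tz": -12, "turn": 0, "jaw": 1},
    {"tx": -1.7, "ty": -28.1, "tz": -12, "turn": 0, "jaw": 1}
  ]
}}

```text
time_s: 2.4
tool_pos: [0.451, -0.1235, 0.0678]
tcp_rot: [-179.9, -0.0, 165.6]
force: [0.3, 0.0, -0.4]
width: 0.0007
```

Run:
```python
from h import *
out=[]
for n,(x,y) in(("side",(140,200)),("top",(290,220))):
    im,d=viewer.snapshot(n); out.append(cv2.resize(im[y:y+140,x:x+130],None,fx=3,fy=3,interpolation=2))
cv2.imwrite("pics/b1.png",np.hstack(out)); s=readout.observe();print(s["tool_pos"],s["force"],s["width"])
```

```text
[ 0.45176326 -0.12404951  0.0685764 ] [0.39177453 0.04512525 0.03049997] 0.0005667342219906964
```

View pics/b1.png

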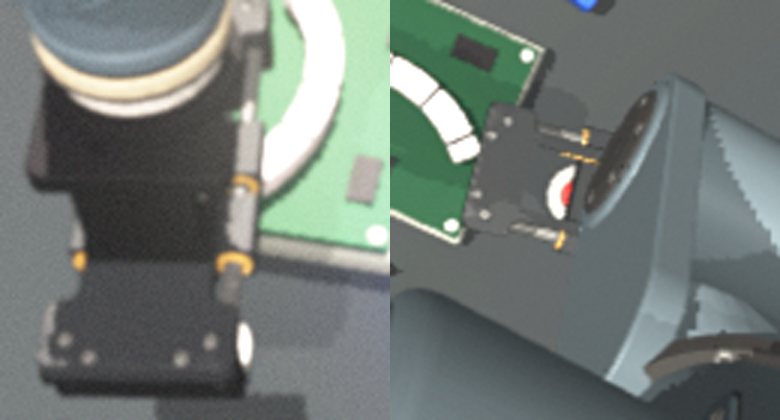

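Both views show the gripper centred over the button with the fingers hidden below it. I'm descending on force.

Request:
{"fn": "play_rows", "kwargs": {
  "deltas": [
    {"tx": 0, "ty": 0, "tz": -1.5, "turn": 0, "jaw": 1},
    {"tx": 0, "ty": 0, "tz": -3.0, "turn": 0, "jaw": 1},
    {"tx": 0, "ty": 0, "tz": -3.4, "turn": 0, "jaw": 1},
    {"tx": 0, "ty": 0, "tz": -3.4, "turn": 0, "jaw": 1}
  ]
}}

```text
time_s: 2.9
tool_pos: [0.4521, -0.124, 0.0352]
tcp_rot: [-179.8, 0.2, 165.6]
force: [-0.7, -0.2, -0.3]
width: 0.0005
```

Request:
{"fn": "play_rows", "kwargs": {
  "deltas": [
    {"tx": 0, "ty": 0, "tz": -0.3, "turn": 0, "jaw": 1},
    {"tx": 0, "ty": 0, "tz": -0.6, "turn": 0, "jaw": 1},
    {"tx": 0, "ty": 0, "tz": -0.6, "turn": 0, "jaw": 1}
  ]
}}

```text
time_s: 3.2
tool_pos: [0.4522, -0.124, 0.0294]
tcp_rot: [-179.8, 0.2, 165.6]
force: [-1.1, 0.4, -0.9]
width: 0.0007
```

Request:
{"fn": "play_rows", "kwargs": {
  "deltas": [
    {"tx": 0, "ty": 0, "tz": -0.3, "turn": 0, "jaw": 1},
    {"tx": 0, "ty": 0, "tz": -0.4, "turn": 0, "jaw": 1},
    {"tx": 0, "ty": 0, "tz": -0.4, "turn": 0, "jaw": 1}
  ]
}}

```text
time_s: 3.5
tool_pos: [0.452, -0.1239, 0.0252]
tcp_rot: [-179.8, 0.2, 165.6]
force: [-0.5, -0.2, -0.0]
width: 0.0005
```

Request:
{"fn": "play_rows", "kwargs": {
  "deltas": [
    {"tx": 0, "ty": 0, "tz": -0.3, "turn": 0, "jaw": 1},
    {"tx": 0, "ty": 0, "tz": -0.4, "turn": 0, "jaw": 1},
    {"tx": 0, "ty": 0, "tz": -0.4, "turn": 0, "jaw": 1}
  ]
}}

```text
time_s: 3.8
tool_pos: [0.4523, -0.1241, 0.0211]
tcp_rot: [-179.8, 0.2, 165.6]
force: [-0.5, -1.1, 2.1]
width: 0.0006
```

Contact at about 0.022 m (+2 N); pressing further.

Request:
{"fn": "play_rows", "kwargs": {
  "deltas": [
    {"tx": 0, "ty": 0, "tz": -0.3, "turn": 0, "jaw": 1},
    {"tx": 0, "ty": 0, "tz": -0.4, "turn": 0, "jaw": 1},
    {"tx": 0, "ty": 0, "tz": -0.4, "turn": 0, "jaw": 1}
  ]
}}

```text
time_s: 4.1
tool_pos: [0.4523, -0.1241, 0.0172]
tcp_rot: [-179.8, 0.2, 165.6]
force: [-0.3, 0.1, 4.5]
width: 0.0002
```

Request:
{"fn": "play_rows", "kwargs": {
  "deltas": [
    {"tx": 0, "ty": 0, "tz": -0.2, "turn": 0, "jaw": 1},
    {"tx": 0, "ty": 0, "tz": -0.2, "turn": 0, "jaw": 1},
    {"tx": 0, "ty": 0, "tz": -0.2, "turn": 0, "jaw": 1}
  ]
}}

```text
time_s: 4.4
tool_pos: [0.4523, -0.1241, 0.0162]
tcp_rot: [-179.8, 0.2, 165.6]
force: [-1.2, 0.8, 14.5]
width: 0.0004
```

The button hit its stop at 14.5 N after about 6 mm of travel, so it is fully pressed. Lifting and moving over mark 1 (0.491, -0.039).

Request:
{"fn": "play_rows", "kwargs": {
  "deltas": [
    {"tx": 0, "ty": 0, "tz": 4, "turn": 0, "jaw": 1},
    {"tx": 0, "ty": 0, "tz": 6, "turn": 0, "jaw": 1},
    {"tx": 3.9, "ty": 8.5, "tz": 6, "turn": 0, "jaw": 1},
    {"tx": 3.9, "ty": 8.5, "tz": 6, "turn": 0, "jaw": 1},
    {"tx": 3.9, "ty": 8.5, "tz": 6, "turn": 0, "jaw": 1},
    {"tx": 3.9, "ty": 8.5, "tz": 5, "turn": 0, "jaw": 1},
    {"tx": 3.9, "ty": 8.5, "tz": 3, "turn": 0, "jaw": 1},
    {"tx": 3.9, "ty": 8.5, "tz": 2.5, "turn": 0, "jaw": 1},
    {"tx": 3.9, "ty": 8.5, "tz": 2.5, "turn": 0, "jaw": 1}
  ]
}}

```text
time_s: 5.3
tool_pos: [0.4898, -0.0398, 0.0398]
tcp_rot: [-179.8, 0.0, 165.5]
force: [0.3, -0.3, 0.2]
width: 0.0004
```

Run:
```python
from h import *
im,d=viewer.snapshot("top"); a=cv2.resize(im[180:320,230:380],None,fx=3,fy=3,interpolation=2)
im,d=viewer.snapshot("side"); b=cv2.resize(im[180:320,150:260],None,fx=3,fy=3,interpolation=2)
cv2.imwrite("pics/b2.png",np.hstack([a,b])); s=readout.observe();print(s["tool_pos"],s["force"])
```

```text
[ 0.49091659 -0.03982435  0.04100173] [ 0.23229465  0.48366899 -1.05446081]
```

View pics/b2.png

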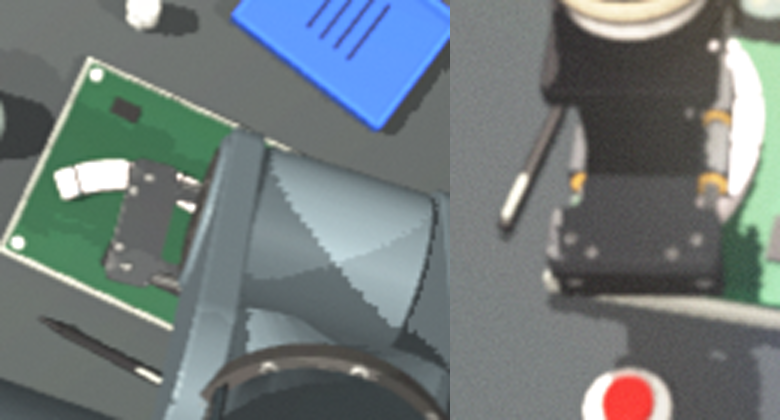

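The tool is over the near end of the bar and the button is up and free. Descending gently onto the bar.

Request:
{"fn": "play_rows", "kwargs": {
  "deltas": [
    {"tx": 0, "ty": 0, "tz": -0.3, "turn": 0, "jaw": 1},
    {"tx": 0, "ty": 0, "tz": -0.6, "turn": 0, "jaw": 1},
    {"tx": 0, "ty": 0, "tz": -0.8, "turn": 0, "jaw": 1},
    {"tx": 0, "ty": 0, "tz": -0.8, "turn": 0, "jaw": 1}
  ]
}}

```text
time_s: 5.8
tool_pos: [0.4911, -0.0401, 0.0331]
tcp_rot: [-179.8, 0.2, 165.5]
force: [1.0, -0.3, 0.9]
width: 0.0006
```

Request:
{"fn": "play_rows", "kwargs": {
  "deltas": [
    {"tx": 0, "ty": 0.1, "tz": -0.15, "turn": 0, "jaw": 1},
    {"tx": 0, "ty": 0.1, "tz": -0.3, "turn": 0, "jaw": 1},
    {"tx": 0, "ty": 0.1, "tz": -0.3, "turn": 0, "jaw": 1},
    {"tx": 0, "ty": 0.1, "tz": -0.3, "turn": 0, "jaw": 1}
  ]
}}

```text
time_s: 6.2
tool_pos: [0.4914, -0.0392, 0.0302]
tcp_rot: [-179.8, 0.3, 165.5]
force: [0.1, -1.0, 3.7]
width: 0.0005
```

3.7 N at about 3.8 mm down, which is on target. Starting the sweep: first leg to mark 2.

Request:
{"fn": "play_rows", "kwargs": {
  "deltas": [
    {"tx": 0.7, "ty": 0.45, "tz": 0, "turn": 0, "jaw": 1},
    {"tx": 1.45, "ty": 0.95, "tz": 0, "turn": 0, "jaw": 1},
    {"tx": 2.15, "ty": 1.45, "tz": 0, "turn": 0, "jaw": 1},
    {"tx": 2.75, "ty": 2.05, "tz": 0, "turn": 0, "jaw": 1},
    {"tx": 2.75, "ty": 2.05, "tz": 0, "turn": 0, "jaw": 1}
  ]
}}

```text
time_s: 6.7
tool_pos: [0.5207, -0.0175, 0.0303]
tcp_rot: [-179.8, 0.4, 165.6]
force: [0.5, 2.1, 3.8]
width: 0.0005
```

Request:
{"fn": "play_rows", "kwargs": {
  "deltas": [
    {"tx": 0.4, "ty": 0.55, "tz": 0, "turn": 0, "jaw": 1},
    {"tx": 0.95, "ty": 1.25, "tz": 0, "turn": 0, "jaw": 1},
    {"tx": 1.4, "ty": 2.0, "tz": 0, "turn": 0, "jaw": 1},
    {"tx": 1.8, "ty": 2.8, "tz": 0, "turn": 0, "jaw": 1},
    {"tx": 1.8, "ty": 2.8, "tz": 0, "turn": 0, "jaw": 1}
  ]
}}

```text
time_s: 7.2
tool_pos: [0.5398, 0.0119, 0.0304]
tcp_rot: [-179.9, 0.5, 165.6]
force: [1.4, 1.8, 3.4]
width: 0.0005
```

Request:
{"fn": "play_rows", "kwargs": {
  "deltas": [
    {"tx": 0.15, "ty": 0.65, "tz": 0, "turn": 0, "jaw": 1},
    {"tx": 0.4, "ty": 1.5, "tz": -0.03, "turn": 0, "jaw": 1},
    {"tx": 0.6, "ty": 2.3, "tz": -0.03, "turn": 0, "jaw": 1},
    {"tx": 0.65, "ty": 3.1, "tz": -0.03, "turn": 0, "jaw": 1},
    {"tx": 0.65, "ty": 3.1, "tz": -0.03, "turn": 0, "jaw": 1}
  ]
}}

```text
time_s: 7.7
tool_pos: [0.5468, 0.0443, 0.0303]
tcp_rot: [-180.0, 0.6, 165.6]
force: [0.7, 2.6, 2.6]
width: 0.0004
```

Request:
{"fn": "play_rows", "kwargs": {
  "deltas": [
    {"tx": 0.05, "ty": 0.85, "tz": -0.05, "turn": 0, "jaw": 1},
    {"tx": 0, "ty": 1.7, "tz": -0.05, "turn": 0, "jaw": 1},
    {"tx": -0.15, "ty": 2.6, "tz": -0.05, "turn": 0, "jaw": 1},
    {"tx": -0.3, "ty": 3.45, "tz": -0.05, "turn": 0, "jaw": 1},
    {"tx": -0.3, "ty": 3.45, "tz": -0.05, "turn": 0, "jaw": 1},
    {"tx": -0.3, "ty": 3.45, "tz": -0.05, "turn": 0, "jaw": 1}
  ]
}}

```text
time_s: 8.3
tool_pos: [0.5434, 0.08, 0.0298]
tcp_rot: [180.0, 0.5, 165.6]
force: [-0.0, 2.8, 3.4]
width: 0.0007
```

Run:
```python
from h import *
im,d=viewer.snapshot("top"); a=cv2.resize(im[150:310,200:390],None,fx=2.2,fy=2.2,interpolation=2)
im,d=viewer.snapshot("side"); b=cv2.resize(im[150:310,150:320],None,fx=2.2,fy=2.2,interpolation=2)
cv2.imwrite("pics/b3.png",np.hstack([a,b])); s=readout.observe();print(s["time_s"],s["tool_pos"],s["force"])
```

```text
8.4 [0.54343742 0.07943829 0.02968952] [-0.10115798  2.43541225  2.4572575 ]
```

View pics/b3.png

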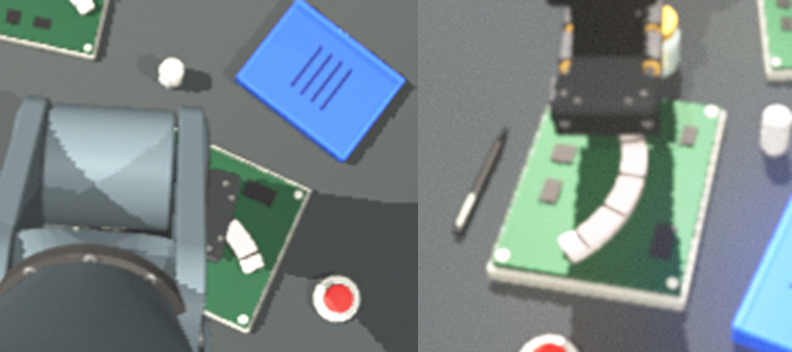

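Both views show the fingers at the far end of the bar, with marks 1–4 uncovered behind them. The jar (behind the gripper), stylus, barrel and lid stand as before and the button is up. Handing in.

```bash
python3 -c "
from h import *
print(workorder.close_job()); s=readout.observe(); print(s['time_s'],s['tool_pos'],s['force'])"
```

```text
the job is handed in; nothing more can be done
None
the job is handed in; nothing more can be done
```

I pressed the red button, swept the bar from mark 1 to mark 5 in one pass, and handed the job in at about 8.4 s with the fingers still holding the bar down at mark 5. The hand-in gives no verdict.

- **Button:** it reached its stop at 14.5 N after about 6 mm of travel, so it was fully pressed. It was up and free in the later pictures.
- **Sweep:** I started on mark 1, the end nearer the button, and followed the curve through every mark. Upward force was 2.5–3.8 N at every check, with the bar about 4 mm down judging by tool height. The force was only read at the end of each leg.
- **Last check:** the tool was at (0.5434, 0.0794, 0.0297), about 1 mm from the mark 5 position fitted from the pictures, with 2.5–3.4 N upward force.
- **Other objects:** the stylus, barrel and lid looked untouched in the last pictures. The jar was mostly hidden behind the gripper, and I judged all four by eye rather than measuring them.

**Disagreements:**
- A sideways reading of about 2–3 N in +y appeared from mark 2 onward. Its direction does not fit friction or contact with the jar, and I left it unexplained.
- The board corners fitted about 3 mm worse than the marks, but both put the marks within about 1 mm of each other.

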